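# Take the reverse-threaded burr nut off the sample mill

## Task

The sample mill is due for cleaning: undo the brass nut that holds down its grinding burr and stand it, dome up, in the steel parts tray. The nut has a reverse (left-hand) thread, so it unscrews clockwise seen from above; ease it round only until you feel it let go and then lift it straight off. Do not force the thread in either direction, do not drop the nut, and leave the other things on the worktop where they are.

Things in the scene. Friction and masses are not known exactly. Their poses are not given: they have to be found in the camera images.
- mill: round white sample mill, fixed to the worktop, 132 mm across the foot, 122 mm above it, flat deck 70 mm above the worktop with a rim 4.5 mm high. Origin at the centre of its underside, z up; its vertical axis is the axis of stud and nut. Burr disc and nut sit on the deck; the stud is hidden by the nut.
- burr_top (a point): centre of the top of the steel burr disc, 88 mm across, on the mill's deck under the nut. A spring pushes it straight up against the nut with about 14 N: its top is 80 mm above the worktop when pressed fully down, 85.5 mm when let go; it follows the nut up.
- stud_top (a point): centre of the top of the upright 30 mm stud, 106 mm above the worktop. Left-hand thread, two starts, lead 8 mm a turn: the nut rises 1.27 mm per radian of clockwise turn; friction holds it wherever it is left. This point does not show where the thread begins or ends.
- nut_lugs (a point): point on the nut's axis, 12 mm above its underside, level with the two inner lugs that run in the thread (1 mm play sideways). They come free after 0.5 to 1.9 rad (30 to 110 degrees) of clockwise turn, hidden and different each time: turning gets easier and the burr's spring pushes nut and hand up by some 10 N.
- nut_dome (a point): top of the nut's dome, 38 mm above its underside. From about 0.15 rad (10 degrees) of turn after the upward push is first felt the nut lifts straight off; from about 0.4 rad (23 degrees) after it its lugs jam hard against the next thread. Turned anticlockwise it jams at the tight end.
- nut: brass domed hexagon nut, dark notches on its corners, 45 mm across flats, 52 mm across corners, 38 mm tall (flats 30 mm high), about 150 g, hollow beneath. Origin at the centre of its underside, z up through the dome; at the start 80 to 83 mm above the worktop. Its x axis passes through a pair of corners, y is square to a pair of flats (further pairs of flats every 60 degrees).
- tray: open steel parts tray, fixed to the worktop, 150x130 mm outside (x by y), walls 3 mm thick and 22 mm high. Origin at the centre of its underside; its inner floor is 3 mm above the worktop.
- slide_box: blue slide box, 66x98x35 mm, lying at the left rear; origin at centre of underside
- gauze_roll: white gauze roll, 50 mm across, 61 mm tall, left rear; origin at centre of underside
- timer: small white kitchen-type timer, 55x62x22 mm, far left; origin at centre of underside
- vial_a: small brown glass vial with crimped cap, 23 mm across, 54 mm tall, left of the centrifuge; origin at centre of underside
- vial_b: small clear glass vial with green cap, 23 mm across, 54 mm tall, beside the brown vial; origin at centre of underside
- vial_c: small clear glass vial with blue cap, 23 mm across, 54 mm tall, beside the brown vial; origin at centre of underside
- syringe: syringe with orange tip, 138 mm long, lying at the right in front of the printer; origin at centre of underside
- marker: white marker pen with red cap, 136 mm long, lying at the right in front of the printer; origin at centre of underside
There are look-alikes about, which are no part of the job. Of the things shaped like the nut, the brass one is meant.

How it is judged:
By the outcome, as a careful person would: the job done as asked, in the order asked, and still so for the second after the job is handed in, with the robot touching nothing.
It also fails if it takes over 61 s, if anything falls off the work surface, if the arm or the gripper's body presses on something with over 40 N, if the wrist force passes 120 N, or if a joint passes its speed limit or range.

## Robot

A 6-joint arm with a two-finger parallel gripper is mounted at the origin on a cart in front of the work surface, level with it; the furniture and walls round the work are solid. World frame = base frame: x ahead of the robot, y to its left, z up, the work surface at z = 0. Lengths are in mm, angles in rad, forces in N, time in s.
With the tool pointing down it reaches from about 275 to 975 mm from the base axis. Payload 8.4 kg.
Tool frame: the origin (TCP) lies on the mounting face of the last link; the fingertips stand ctrl.tips_ahead ahead of it and the grasp point (between the pads) lies 171 mm ahead of it (ctrl.tips_ahead is the distance from the TCP to the fingertips, in mm); z points along the fingers, y is the line along which they close (so a half turn about z gives the same grasp; the last joint's range is limited). The gripper opens to 92 mm and grips with 3 to 60 N. Pads are 20 mm wide; open, the fingers measure 128 mm over their backs; the gripper's body (75 mm by 189 mm) begins 69 mm behind the grasp point.
Start: joints at [1.27, 0.353, 1.633, -0, 1.155, -0.002], TCP at [183.982, 597.311, 404.683] pointing down, gripper open.
Joint ranges: [-2.63, 2.63], [-0.92, 2.1], [0.06, 2.66], [-1.3, 4.44], [0, 2.69], [-3.02, 3.02]. Speed limits (rad/s): [2.22, 2.22, 2.79, 3.14, 3.14, 3.14].

## Interface

Orientations are given as [roll, pitch, yaw] about the fixed x, y, z axes, in that order (R = Rz(yaw) Ry(pitch) Rx(roll)).
In Python, from bench import ctrl, camera, camera_params gives the robot as it stands.
- The arm moves only by the tool jog_arm, never from a script. Its argument "motion" is a list of rows, each an object of numbers: "x", "y", "z": the shift along the tool's x, y, z in mm; "twist": the turn about the tool's z in rad. In form: [{"x": .., "y": .., "z": .., "twist": ..}, ...]. A call has 1 to 10 rows; each row shifts and turns the commanded pose from where the row before left it, along the tool's axes as they then stand; what a row does not reach is not made up. A row lasts 1/8 s, in which the tool goes at most 62.5 mm and 10.7 degrees, less where a joint would pass 70% of its speed; a pose out of reach is approached as far as the arm can. A call with a gripper value outside its range is refused whole. "hand" is the opening, from 0 (shut) to 1 (fully open), set as the call begins (left out, the last holds). The fingers move at their own pace and stop on an object; "newtons" is the grip in N (left out, the last holds). Time passes only in rows, so rows that do not move let the fingers close. It gives the time, the measured TCP pose, the force, the opening and the grip force at its end, in the units of the state.
- ctrl.read_state(): the state, without advancing time (a new reading comes with each control period).
- camera(name): name is "scene" or "top" or "wrist"; returns the picture (400x640x3 uint8, red, green, blue); there is no depth.
- camera_params(name): a dict with "fx", "fy", "cx", "cy" (pixels), "T" (4x4, takes a point from camera to world coordinates); the wrist camera has in their place "T_tool_cam" (4x4, takes a point from camera to tool coordinates, whose origin is the TCP and whose axes are the flange's). Camera axes: x right, y up, looking along -z (the intrinsics and any distortion apply to the point x, -y, -z); pixel columns grow to the right and rows downward; lengths in mm; the calibration is good to about 2 mm. A picture is of the moment at which its call begins: read the wrist's pose just before it. camera_params takes no time and is no camera call.
- ctrl.close_job(): hands the job in; it is judged then, once.
The state is a dict: "time": time; "q": joint angles; "joint_velocities": joint speeds; "tau": joint torques, N m; "eef_pos": TCP position; "orientation": TCP orientation; "wrist_force": force on the tool from outside, world axes, zero at the start; "wrist_torque": the same for the moment, N m; "gripper_width": finger opening in mm; "finger_force": force on a finger pad.
Only numpy, scipy, OpenCV 4.12 (cv2) and the standard library are available. Lean on these libraries where they do the work, as an engineer would, in place of code of your own. Each camera call takes 0.05 s, during which the arm holds its last target. There are 200 camera calls.

## Working session

There is one attempt and no reset: what is moved stays moved. The work goes in short steps, Python scripts to look and compute and a tool call to move; the robot and the scene stay as the last step left them, time stands still between calls to the robot, and variables do not carry over. Pictures are saved under pics/ and viewed, at most 10 in all, crops included, and the job is handed in when it is done.

Besides the shell and the picture viewer there is one more tool, called after "Emit:" as name(argument=value, ...) on one line, values as JSON. jog_arm: Moves the arm, as the interface text tells. Its arguments: {"type":"object","properties":{"motion":{"type":"array"},"hand":{"type":"number"},"newtons":{"type":"number"}},"required":["motion"]}

```bash
mkdir -p pics; ls
python3 - <<'E'
from bench import ctrl,camera,camera_params
import cv2,numpy as np
np.set_printoptions(precision=4,suppress=True)
s=ctrl.read_state();print(s, ctrl.tips_ahead)
for n in("top","scene"):
    im=camera(n);cv2.imwrite(f"pics/{n}0.png",cv2.cvtColor(im,cv2.COLOR_RGB2BGR));p=camera_params(n);print(n,p)
print(camera_params("wrist"))
E
```

```text
pics
{'time': 0.0, 'q': array([ 1.2696,  0.3536,  1.6341, -0.    ,  1.1552, -0.0024]), 'joint_velocities': array([ 0.0005, -0.0002,  0.0003, -0.    ,  0.0006, -0.0012]), 'tau': array([ -0.002 , -59.3835, -33.4222,   0.0696,   0.0237,  -0.0002]), 'eef_pos': array([183.9068, 597.0822, 403.9779]), 'orientation': array([-3.1402,  0.    ,  2.8428]), 'wrist_force': array([-0.8539, -0.8429, -0.824 ]), 'wrist_torque': array([-0.0156,  0.018 , -0.0283]), 'finger_force': 0.0, 'gripper_width': 91.69720148901742} 190.1
top {'fx': 418.1697933537117, 'fy': 418.1697933537117, 'cx': 316.21510413067557, 'cy': 200.02327193651107, 'T': array([[   0.0003,    0.998 ,   -0.0627,  466.7004],
       [  -1.    ,    0.0005,    0.0034,  -62.8729],
       [   0.0034,    0.0627,    0.998 , 1553.381 ],
       [   0.    ,    0.    ,    0.    ,    1.    ]])}
scene {'fx': 462.1762061887789, 'fy': 462.1762061887789, 'cx': 311.55509430204484, 'cy': 200.425624409302, 'T': array([[    0.7727,     0.3065,    -0.5559,  -313.9185],
       [   -0.6347,     0.3542,    -0.6868, -1152.7232],
       [   -0.0136,     0.8835,     0.4682,   856.4595],
       [    0.    ,     0.    ,     0.    ,     1.    ]])}
{'fx': 304.8589504013717, 'fy': 304.8589504013717, 'cx': 320.5067169382006, 'cy': 203.69988559918545, 'T_tool_cam': array([[-0.0005,  0.9693,  0.2457, 67.9678],
       [ 1.    ,  0.0004,  0.0002, -0.8371],
       [ 0.0001,  0.2457, -0.9693, 19.6057],
       [ 0.    ,  0.    ,  0.    ,  1.    ]])}
```

View pics/top0.png

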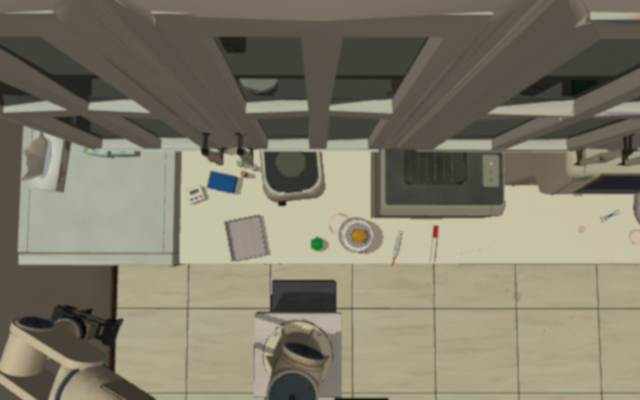

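View pics/scene0.png

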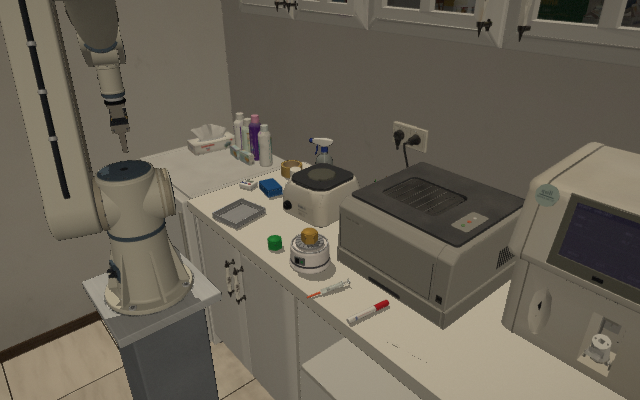

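The top view shows the mill with the brass nut at about (358,236), the tray at (247,238), and the green look-alike at (317,244). The scene view shows the same, with the nut at (309,236) on the mill and the tray at (239,213). Next I measure nut and tray coarsely.

```bash
cat > h.py <<'E'
import cv2,numpy as np
from scipy.spatial.transform import Rotation as R
from bench import ctrl,camera,camera_params
np.set_printoptions(precision=3,suppress=True)
def camT(n):
    p=camera_params(n)
    if n!="wrist": return p,p["T"]
    s=ctrl.read_state();T=np.eye(4);T[:3,:3]=R.from_euler("xyz",s["orientation"]).as_matrix();T[:3,3]=s["eef_pos"]
    return p,T@p["T_tool_cam"]
def snap(n,f=None):
    p,T=camT(n);im=camera(n)
    if f: cv2.imwrite(f,im[:,:,::-1])
    return im,p,T
def cast(p,T,uv,z):
    uv=np.atleast_2d(uv).astype(float)
    d=np.c_[(uv[:,0]-p["cx"])/p["fx"],-(uv[:,1]-p["cy"])/p["fy"],-np.ones(len(uv))]@T[:3,:3].T
    return T[:3,3]+d*((z-T[2,3])/d[:,2])[:,None]
def proj(p,T,P):
    c=(np.atleast_2d(P)-T[:3,3])@T[:3,:3]
    return np.c_[p["cx"]+p["fx"]*c[:,0]/-c[:,2],p["cy"]-p["fy"]*c[:,1]/-c[:,2]]
def brass(im):
    h=cv2.cvtColor(im,cv2.COLOR_RGB2HSV);return cv2.inRange(h,(12,120,70),(28,255,255))
def blobs(m,a=20):
    n,l,s,c=cv2.connectedComponentsWithStats(m)
    return [(s[i],c[i],l==i) for i in range(1,n) if s[i,4]>a]
E
python3 - <<'E'
from h import *
for n in("top","scene"):
    im=cv2.imread(f"pics/{n}0.png")[:,:,::-1].copy();p,T=camT(n)
    for s,c,_ in blobs(brass(im)):print(n,s,c,cast(p,T,c,105)[0])
    if n=="top":
        print(cast(p,T,[[247,238],[226,218],[262,216],[270,257],[233,261]],22),cast(p,T,[[357,236]],70))
    else: print(cast(p,T,[[212,214],[237,199],[266,211],[240,228]],22))
E
```

```text
top [351 229  15  13 146] [358.226 235.007] [ 436.785 -212.871  105.   ]
[[424.084 184.323  22.   ]
 [496.93  261.854  22.   ]
 [504.295 130.328  22.   ]
 [355.261  99.984  22.   ]
 [340.81  234.273  22.   ]] [[ 432.56  -212.137   70.   ]]
scene [281 160  21  18 138] [287.529 168.37 ] [679.376 224.264 105.   ]
scene [301 228  17  16 232] [309.082 235.582] [ 427.816 -221.688  105.   ]
[[332.332 228.555  22.   ]
 [464.497 270.717  22.   ]
 [495.893 117.206  22.   ]
 [358.322  76.008  22.   ]]
```

Emit:
jog_arm(motion=[{"x": -35, "y": -33}, {"x": -35, "y": -33}, {"x": -35, "y": -33}, {"x": -35, "y": -33}, {"x": -35, "y": -33}, {"x": -35, "y": -33}, {"x": -35, "y": -33}, {"x": -35, "y": -33}, {"x": -35, "y": -33}, {"x": -35, "y": -33}])

```text
invalid input
```

Emit:
jog_arm(motion=[{}, {}, {}])

```text
invalid input
```

Run:
```python
from h import *
s=ctrl.read_state();print(s["time"],s["eef_pos"],s["orientation"],s["q"])
snap("wrist","pics/w1.png")
```

```text
0.1 [183.909 597.105 404.057] [-3.14  -0.     2.843] [ 1.27   0.354  1.634  0.     1.155 -0.002]
```

View pics/w1.png

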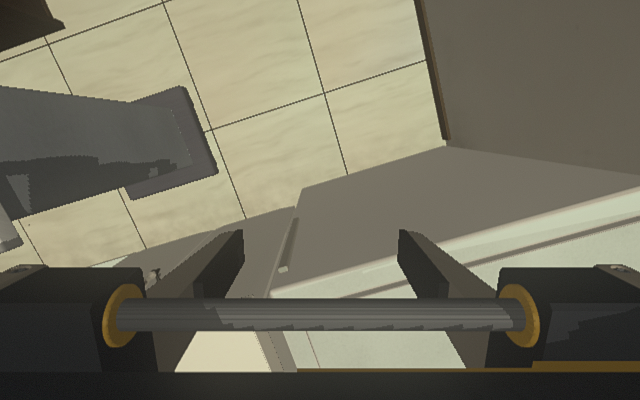

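The move was refused, so a row evidently needs all four keys. The wrist picture shows the fingers at rows 230–370, so what I want to measure must lie on the tool's +x side (upper rows).

Emit:
jog_arm(motion=[{"x": -35, "y": -33, "z": 0, "twist": 0}, {"x": -35, "y": -33, "z": 0, "twist": 0}, {"x": -35, "y": -33, "z": 0, "twist": 0}, {"x": -35, "y": -33, "z": 0, "twist": 0}, {"x": -35, "y": -33, "z": 0, "twist": 0}, {"x": -35, "y": -33, "z": 0, "twist": 0}, {"x": -35, "y": -33, "z": 0, "twist": 0}, {"x": -35, "y": -33, "z": 0, "twist": 0}, {"x": -35, "y": -33, "z": 0, "twist": 0}, {"x": -35, "y": -33, "z": 0, "twist": 0}])

```text
time: 1.4
eef_pos: [421.8, 177.4, 404.7]
orientation: [3.141, 0.0, 2.843]
wrist_force: [0.4, 0.8, -0.4]
gripper_width: 92.1
finger_force: 0.0
```

Run:
```python
from h import *
s=ctrl.read_state();print(s["time"],s["eef_pos"],s["orientation"],s["q"])
p,T=camT("wrist");print(proj(p,T,[s["eef_pos"]-[0,0,171],s["eef_pos"]-[0,0,280],[422,178,22],[434,-215,110]]))
```

```text
1.4 [421.803 177.416 404.705] [3.141 0.    2.843] [ 0.395  0.088  1.977  0.     1.077 -0.877]
[[322.098 257.154]
 [321.462 205.808]
 [321.706 184.372]
 [-38.524 321.597]]
```

Run:
```python
from h import *
im,p,T=snap("wrist","pics/w2.png");np.savez("w2.npz",T=T)
```

```text
(no output)
```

View pics/w2.png

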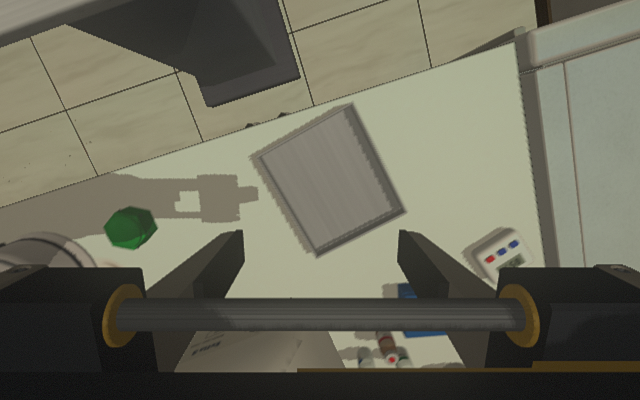

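Emit:
jog_arm(motion=[{"x": -12, "y": -37, "z": 0, "twist": 0}, {"x": -12, "y": -37, "z": 0, "twist": 0}, {"x": -12, "y": -37, "z": 0, "twist": 0}, {"x": -12, "y": -37, "z": 0, "twist": 0}, {"x": -12, "y": -37, "z": 0, "twist": 0}, {"x": -12, "y": -37, "z": 0, "twist": 0}, {"x": -12, "y": -37, "z": 0, "twist": 0}, {"x": -12, "y": -37, "z": 0, "twist": 0}, {"x": -12, "y": -37, "z": 0, "twist": 0}, {"x": -15, "y": -37, "z": 0, "twist": 0}])

```text
time: 2.7
eef_pos: [429.7, -212.1, 404.6]
orientation: [3.142, -0.0, 2.843]
wrist_force: [0.2, 0.4, 0.5]
gripper_width: 91.8
finger_force: 0.0
```

Run:
```python
from h import *
s=ctrl.read_state();print(s["time"],s["eef_pos"],s["orientation"],s["q"],np.abs(s["joint_velocities"]).max())
im,p,T=snap("wrist","pics/w3.png");np.savez("w3.npz",T=T)
for b,c,_ in blobs(brass(im)): print(b,c,cast(p,T,c,110))
cv2.imwrite("pics/w3c.png",cv2.resize(im[100:300,220:420,::-1],None,fx=3,fy=3,interpolation=cv2.INTER_CUBIC))
```

```text
2.7 [ 429.69  -212.141  404.637] [ 3.142 -0.     2.843] [-0.462  0.124  1.936  0.     1.082 -1.734] 0.5916330525459979
[ 296  182   53   54 2038] [321.848 208.986] [[ 436.327 -213.786  110.   ]]
[ 499  285   41   62 1119] [523.776 315.717] [[605.945 -49.146 110.   ]]
[102 286  20  61 344] [108.61  318.512] [[ 483.204 -457.749  110.   ]]
[297 369 161   2 308] [376.182 369.519] [[ 625.259 -210.534  110.   ]]
[459 368  36   3  63] [477.222 369.444] [[ 657.342 -106.299  110.   ]]
```

View pics/w3c.png

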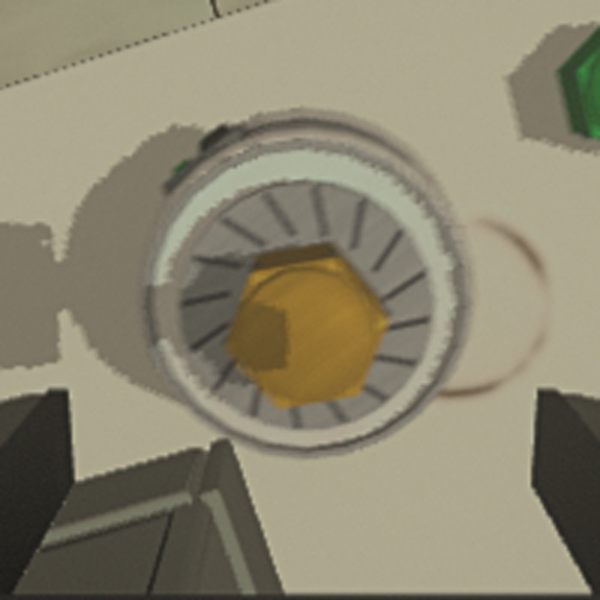

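The tray lies at around (330,180) in w2, clear of the fingers. The w3 crop shows the nut between the fingers, with corners near (388,322) and (228,345), and a grey box corner at about (215,445) in the crop, probably the printer. I check the printer's clearance and measure the tray.

Run:
```python
from h import *
pt,Tt=camT("top");ps,Ts=camT("scene")
def tri(L):
    A=np.zeros((3,3));b=np.zeros(3)
    for p,T,uv in L:
        o=T[:3,3];d=cast(p,T,uv,0)[0]-o;d/=np.linalg.norm(d);M=np.eye(3)-np.outer(d,d);A+=M;b+=M@o
    return np.linalg.solve(A,b)
pw=camera_params("wrist");T3=np.load("w3.npz")["T"];T2=np.load("w2.npz")["T"]
print("printer top/scene",tri([(pt,Tt,(373,215)),(ps,Ts,(340,205))]),"top/wrist",tri([(pt,Tt,(373,215)),(pw,T3,(220+215/3,100+445/3))]))
print(cast(pw,T3,[(220+215/3,100+445/3),(220+205/3,100+480/3)],150))
# tray mask: gray low-saturation darker than worktop
im=cv2.imread("pics/w2.png");
print(im[180,330],im[120,400],im[180,300])
g=cv2.GaussianBlur(im,(3,3),0).astype(int)
m=((g.max(2)<175)&((g.max(2)-g.min(2))<35)).astype(np.uint8)*255
m[:, :240]=0;m[262:]=0
b,c,mm=max(blobs(m),key=lambda t:t[0][4] if t[2][180,330] else 0);print(b,c)
cn=max(cv2.findContours(mm.astype(np.uint8),0,1)[0],key=cv2.contourArea)
r=cv2.approxPolyDP(cv2.convexHull(cn),8,True)[:,0];print(r)
q=cast(pw,T2,r,22);print(q,q.mean(0));print(np.linalg.norm(np.diff(q,axis=0),axis=1))
```

```text
printer top/scene [ 509.667 -257.174  195.218] top/wrist [ 509.085 -279.917   -9.365]
[[ 450.712 -244.471  150.   ]
 [ 459.785 -250.438  150.   ]]
[114 126 129] [149 176 172] [112 125 128]
[  240     0   400   262 85832] [443.143 128.736]
[[639   0]
 [639 261]
 [240 261]
 [240   0]]
[[332.268 554.382  22.   ]
 [638.66  539.729  22.   ]
 [486.874  47.768  22.   ]
 [208.696 153.766  22.   ]] [416.625 323.911  22.   ]
[306.742 514.844 297.689]
```

Run:
```python
from h import *
pw=camera_params("wrist");T2=np.load("w2.npz")["T"]
q=cast(pw,T2,[(352,103),(406,210),(317,258),(251,156)],22);print(q,q.mean(0),np.linalg.norm(np.diff(q[[0,1,2,3,0]],axis=0),axis=1))
for i in range(4):
    d=q[(i+1)%4]-q[i];print(np.degrees(np.arctan2(d[1],d[0])))
```

```text
[[342.59  238.345  22.   ]
 [483.418 268.05   22.   ]
 [512.171 143.943  22.   ]
 [364.826 108.156  22.   ]] [425.751 189.623  22.   ] [143.927 127.394 151.629 132.074]
11.910972938362704
-76.95635186264214
-166.3485266708115
99.69228510311082
```

Emit:
jog_arm(motion=[{"x": -13, "y": 0, "z": 16, "twist": 0}, {"x": -13, "y": 0, "z": 16, "twist": 0}, {"x": -13, "y": 0, "z": 16, "twist": 0}, {"x": -13, "y": 0, "z": 16, "twist": 0}, {"x": 0, "y": 0, "z": 0, "twist": 0}, {"x": 0, "y": 0, "z": 0, "twist": 0}])

```text
time: 3.5
eef_pos: [479.4, -226.0, 341.0]
orientation: [3.142, -0.0, 2.843]
wrist_force: [-0.2, -0.2, 0.7]
gripper_width: 91.8
finger_force: 0.0
```

Run:
```python
from h import *
s=ctrl.read_state();print(s["time"],s["eef_pos"],s["orientation"])
im,p,T=snap("wrist","pics/w4.png");np.savez("w4.npz",T=T)
b,c,m=max([t for t in blobs(brass(im)) if t[1][1]<230 and 200<t[1][0]<440],key=lambda t:t[0][4]);print(b,c)
cn=max(cv2.findContours(m.astype(np.uint8),0,1)[0],key=cv2.contourArea)
h=cv2.convexHull(cn);r=cv2.approxPolyDP(h,4,True)[:,0];print(r.tolist())
q=cast(p,T,r,111.5);print(q,"mean",q.mean(0))
for i in range(len(q)):
    d=q[(i+1)%len(q)]-q[i];print(np.linalg.norm(d),np.degrees(np.arctan2(d[1],d[0]))%60)
x,y=c.astype(int);cv2.imwrite("pics/w4c.png",cv2.resize(im[max(y-70,0):y+70,x-90:x+90,::-1],None,fx=4,fy=4,interpolation=cv2.INTER_CUBIC))
```

```text
3.5 [ 479.399 -225.979  340.969] [ 3.142 -0.     2.843]
[ 286  127   74   71 3717] [322.045 162.192]
[[335, 127], [359, 158], [346, 191], [310, 197], [286, 171], [297, 135]]
[[ 417.316 -197.626  111.5  ]
 [ 441.882 -187.766  111.5  ]
 [ 461.426 -202.607  111.5  ]
 [ 458.093 -228.093  111.5  ]
 [ 435.626 -238.367  111.5  ]
 [ 414.791 -223.501  111.5  ]] mean [ 438.189 -212.993  111.5  ]
26.471516906051804 21.867270037471624
24.53925918965896 22.78782571383136
25.703505161882727 22.549355943089324
24.704291340886392 24.574109820908262
25.594919661189 24.492774261091625
25.998547025821182 24.42642079425916
```

View pics/w4c.png

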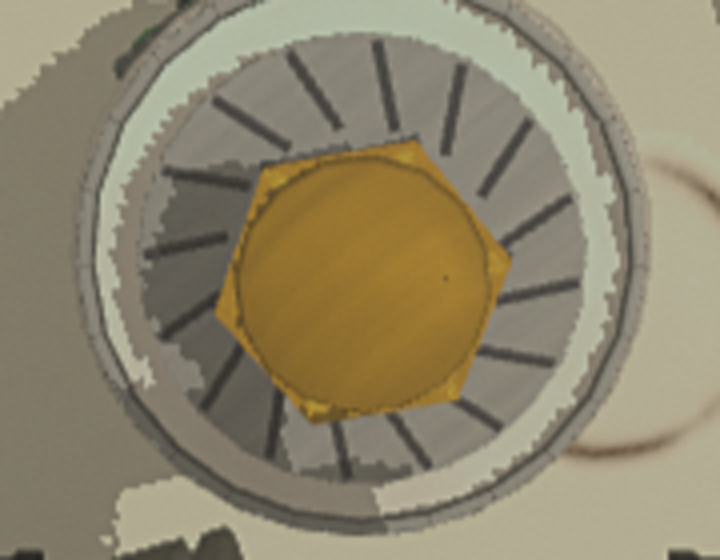

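The crop shows the nut's hexagon clearly: centre about (437.5, −213.2), flats' normal at 53.5° in world. That choice keeps the gripper body off the printer. I go over it, align, and descend.

Emit:
jog_arm(motion=[{"x": 22, "y": 0, "z": 0, "twist": 0}, {"x": 22, "y": 0, "z": 0, "twist": 0}, {"x": 0, "y": 0, "z": 0, "twist": 0.17}, {"x": 0, "y": 0, "z": 0, "twist": 0.169}, {"x": 0, "y": 0, "z": 15, "twist": 0}, {"x": 0, "y": 0, "z": 15, "twist": 0}, {"x": 0, "y": 0, "z": 0, "twist": 0}, {"x": 0, "y": 0, "z": 0, "twist": 0}])

```text
time: 4.55
eef_pos: [437.6, -213.3, 310.4]
orientation: [-3.141, -0.001, 2.505]
wrist_force: [0.3, 0.2, -0.1]
gripper_width: 92.0
finger_force: 0.0
```

Run:
```python
from h import *
s=ctrl.read_state();print(s["time"],s["eef_pos"],s["orientation"])
im,p,T=snap("wrist","pics/w5.png")
for b,c,m in blobs(brass(im)):
    if 200<c[0]<440 and b[4]>800:
        cn=max(cv2.findContours(m.astype(np.uint8),0,1)[0],key=cv2.contourArea)
        r=cv2.approxPolyDP(cv2.convexHull(cn),4,True)[:,0];print(b,c,r.tolist());q=cast(p,T,r,111.5);print(q,q.mean(0))
        for i in range(len(q)):
            d=q[(i+1)%len(q)]-q[i];print(np.linalg.norm(d),np.degrees(np.arctan2(d[1],d[0]))%60)
cv2.imwrite("pics/w5c.png",cv2.resize(im[100:330,190:450,::-1],None,fx=2.5,fy=2.5,interpolation=cv2.INTER_CUBIC))
```

```text
4.55 [ 437.631 -213.264  310.431] [-3.141 -0.001  2.505]
[ 286  190   74   86 4768] [322.059 233.406] [[323, 190], [353, 207], [359, 220], [356, 258], [320, 275], [287, 257], [286, 218], [291, 207]]
[[ 413.353 -194.157  111.5  ]
 [ 432.706 -185.743  111.5  ]
 [ 441.679 -187.523  111.5  ]
 [ 461.306 -203.449  111.5  ]
 [ 457.214 -228.889  111.5  ]
 [ 434.681 -238.275  111.5  ]
 [ 413.953 -222.83   111.5  ]
 [ 410.261 -216.071  111.5  ]] [ 433.144 -209.617  111.5  ]
21.10384507134463 23.498587295900496
9.147954314813003 48.77723849195292
25.275111450774585 20.941930344504776
25.767166694722018 20.86307261804457
24.409282514993247 22.61297438335103
25.849949988274744 23.310821882146683
7.70123331262689 58.63966090462621
22.13080627521475 21.970269003045544
```

View pics/w5c.png

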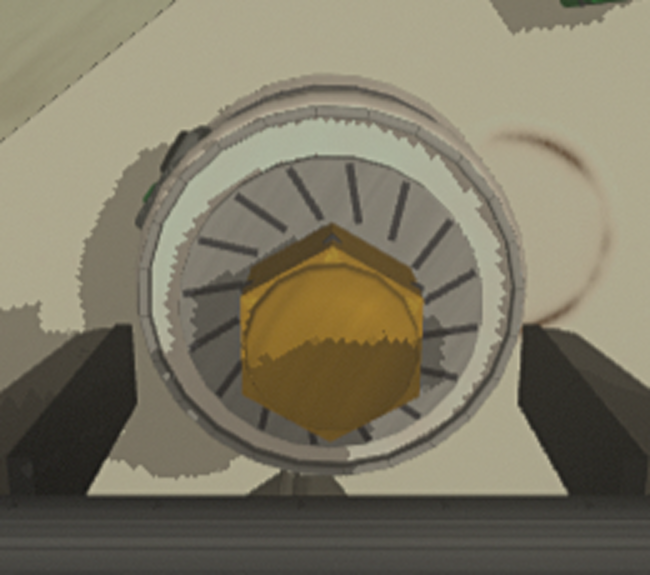

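The crop shows the flats parallel to the pads and the nut centred between them. I descend to about TCP z = 277.

Emit:
jog_arm(motion=[{"x": 0, "y": 0, "z": 10, "twist": 0}, {"x": 0, "y": 0, "z": 10, "twist": 0}, {"x": 0, "y": 0, "z": 9, "twist": 0}, {"x": 0, "y": 0, "z": 4.5, "twist": 0}, {"x": 0, "y": 0, "z": 0, "twist": 0}, {"x": 0, "y": 0, "z": 0, "twist": 0}])

```text
time: 5.35
eef_pos: [437.7, -213.3, 277.4]
orientation: [3.142, 0.0, 2.504]
wrist_force: [-0.5, 1.2, -0.6]
gripper_width: 91.9
finger_force: 0.0
```

Emit:
jog_arm(motion=[{"x": 0, "y": 0, "z": 0, "twist": 0}, {"x": 0, "y": 0, "z": 0, "twist": 0}, {"x": 0, "y": 0, "z": 0, "twist": 0}, {"x": 0, "y": 0, "z": 0, "twist": 0}, {"x": 0, "y": 0, "z": 0, "twist": 0}, {"x": 0, "y": 0, "z": 0, "twist": 0}], hand=0.4, newtons=35)

```text
time: 6.1
eef_pos: [437.8, -213.1, 277.2]
orientation: [3.141, 0.0, 2.504]
wrist_force: [1.1, 3.0, 0.9]
gripper_width: 44.6
finger_force: 35.0
```

Gripped on the flats (44.6 mm). I turn clockwise (positive twist) and rise with the thread.

Emit:
jog_arm(motion=[{"x": 0, "y": 0, "z": -0.13, "twist": 0.1}, {"x": 0, "y": 0, "z": -0.13, "twist": 0.1}, {"x": 0, "y": 0, "z": 0, "twist": 0}])

```text
time: 6.48
eef_pos: [437.6, -213.4, 277.5]
orientation: [-3.141, 0.0, 2.304]
wrist_force: [0.0, -0.6, 0.7]
gripper_width: 44.4
finger_force: 35.0
```

```bash
python3 -c "
from h import *
s=ctrl.read_state();print(s['time'],s['eef_pos'],s['orientation'],s['wrist_force'],s['wrist_torque'],s['gripper_width'],s['tau'])"
```

```text
6.475 [ 437.625 -213.431  277.523] [-3.141  0.     2.304] [ 0.018 -0.597  0.686] [-0.27   0.044 -0.187] 44.44536159637051 [  0.721 -46.973 -23.865   0.08    0.171   0.59 ]
```

Emit:
jog_arm(motion=[{"x": 0, "y": 0, "z": -0.13, "twist": 0.1}, {"x": 0, "y": 0, "z": -0.13, "twist": 0.1}, {"x": 0, "y": 0, "z": 0, "twist": 0}])

```text
time: 6.85
eef_pos: [437.6, -213.4, 277.8]
orientation: [-3.141, 0.0, 2.106]
wrist_force: [-0.5, -1.5, 1.6]
gripper_width: 44.6
finger_force: 35.0
```

Emit:
jog_arm(motion=[{"x": 0, "y": 0, "z": -0.13, "twist": 0.1}, {"x": 0, "y": 0, "z": 0, "twist": 0}])

```text
time: 7.1
eef_pos: [437.6, -213.4, 277.9]
orientation: [-3.141, 0.0, 2.007]
wrist_force: [-0.7, -1.7, 0.7]
gripper_width: 45.0
finger_force: 35.0
```

```bash
python3 -c "
from h import *
s=ctrl.read_state();print(s['time'],s['eef_pos'],s['orientation'],s['wrist_force'],s['wrist_torque'],s['gripper_width'],s['tau'])"
```

```text
7.1 [ 437.566 -213.358  277.876] [-3.141  0.     2.007] [-0.667 -1.709  0.696] [-0.345  0.21  -0.189] 44.97234646227713 [  1.001 -46.779 -24.063   0.29    0.016   0.566]
```

Emit:
jog_arm(motion=[{"x": 0, "y": 0, "z": -0.12, "twist": 0.09}, {"x": 0, "y": 0, "z": 0, "twist": 0}])

```text
time: 7.35
eef_pos: [437.6, -213.3, 278.0]
orientation: [-3.142, -0.0, 1.917]
wrist_force: [-1.1, -0.4, 1.3]
gripper_width: 44.9
finger_force: 35.0
```

Emit:
jog_arm(motion=[{"x": 0, "y": 0, "z": -0.12, "twist": 0.09}, {"x": 0, "y": 0, "z": 0, "twist": 0}])

```text
time: 7.6
eef_pos: [437.6, -213.2, 278.1]
orientation: [-3.142, -0.0, 1.828]
wrist_force: [-2.2, -0.7, 1.8]
gripper_width: 45.1
finger_force: 35.0
```

Emit:
jog_arm(motion=[{"x": 0, "y": 0, "z": -0.12, "twist": 0.09}, {"x": 0, "y": 0, "z": 0, "twist": 0}])

```text
time: 7.85
eef_pos: [437.6, -213.2, 278.2]
orientation: [-3.142, -0.0, 1.738]
wrist_force: [-1.4, -0.2, 2.5]
gripper_width: 44.7
finger_force: 35.0
```

Emit:
jog_arm(motion=[{"x": 0, "y": 0, "z": -0.12, "twist": 0.09}, {"x": 0, "y": 0, "z": 0, "twist": 0}])

```text
time: 8.1
eef_pos: [437.6, -213.2, 278.3]
orientation: [-3.141, -0.0, 1.648]
wrist_force: [-1.4, -1.1, 0.5]
gripper_width: 44.5
finger_force: 35.0
```

```bash
python3 -c "
from h import *
s=ctrl.read_state();print(s['time'],s['eef_pos'],s['orientation'],s['wrist_force'],s['wrist_torque'],s['gripper_width'],s['tau'],s['q'])"
```

```text
8.1 [ 437.571 -213.224  278.269] [-3.141 -0.     1.648] [-1.388 -1.107  0.51 ] [-0.179  0.257 -0.209] 44.47762563965059 [  0.685 -46.878 -24.434   0.143  -0.16    0.463] [-0.457  0.311  2.033  0.     0.797 -0.533]
```

Turned 0.86 rad with no release yet, and the hand is near the printer. I regrip one hexagon step back.

Emit:
jog_arm(motion=[{"x": 0, "y": 0, "z": 0, "twist": 0}, {"x": 0, "y": 0, "z": 0, "twist": 0}, {"x": 0, "y": 0, "z": 0, "twist": 0}, {"x": 0, "y": 0, "z": 0, "twist": 0}], hand=0.85)

```text
time: 8.6
eef_pos: [437.6, -213.3, 278.3]
orientation: [3.142, 0.0, 1.644]
wrist_force: [0.1, -0.4, -0.4]
gripper_width: 78.0
finger_force: 0.0
```

Emit:
jog_arm(motion=[{"x": 0, "y": 0, "z": 0, "twist": -0.1745}, {"x": 0, "y": 0, "z": 0, "twist": -0.1745}, {"x": 0, "y": 0, "z": 0, "twist": -0.1745}, {"x": 0, "y": 0, "z": 0, "twist": -0.1745}, {"x": 0, "y": 0, "z": 0, "twist": -0.1745}, {"x": 0, "y": 0, "z": 0, "twist": -0.1745}, {"x": 0, "y": 0, "z": 0, "twist": 0}, {"x": 0, "y": 0, "z": 0, "twist": 0}])

```text
time: 9.6
eef_pos: [437.6, -213.3, 278.3]
orientation: [-3.142, 0.0, 2.687]
wrist_force: [0.2, -0.2, -0.2]
gripper_width: 77.9
finger_force: 0.0
```

Run:
```python
from h import *
s=ctrl.read_state();print(s["time"],s["eef_pos"],s["orientation"],s["wrist_force"],s["wrist_torque"])
im,p,T=snap("wrist","pics/w6.png")
cv2.imwrite("pics/w6c.png",cv2.resize(im[120:330,190:450,::-1],None,fx=2.5,fy=2.5,interpolation=cv2.INTER_CUBIC))
```

```text
9.6 [ 437.601 -213.269  278.317] [-3.142  0.     2.687] [ 0.229 -0.152 -0.193] [0.007 0.051 0.05 ]
```

View pics/w6c.png

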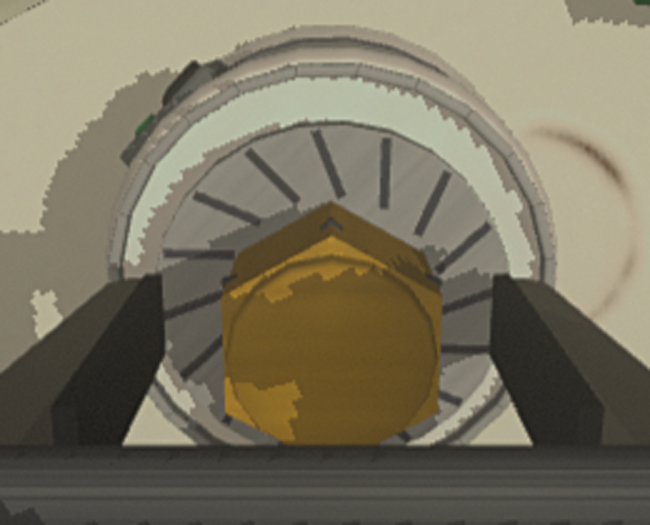

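The crop shows the flats again parallel to the pads (columns ~225 and ~440), so the nut followed the turn. I regrip and go on.

Emit:
jog_arm(motion=[{"x": 0, "y": 0, "z": 0, "twist": 0}, {"x": 0, "y": 0, "z": 0, "twist": 0}, {"x": 0, "y": 0, "z": 0, "twist": 0}, {"x": 0, "y": 0, "z": 0, "twist": 0}, {"x": 0, "y": 0, "z": 0, "twist": 0}, {"x": 0, "y": 0, "z": 0, "twist": 0}], hand=0.4, newtons=35)

```text
time: 10.4
eef_pos: [437.7, -213.1, 278.3]
orientation: [3.141, -0.0, 2.691]
wrist_force: [1.9, 3.8, 0.1]
gripper_width: 44.9
finger_force: 35.0
```

Emit:
jog_arm(motion=[{"x": 0, "y": 0, "z": -0.12, "twist": 0.09}, {"x": 0, "y": 0, "z": 0, "twist": 0}])

```text
time: 10.65
eef_pos: [437.5, -213.5, 278.4]
orientation: [-3.141, -0.0, 2.601]
wrist_force: [-0.2, -1.0, -0.3]
gripper_width: 44.9
finger_force: 35.0
```

```bash
python3 -c "
from h import *
s=ctrl.read_state();print(s['time'],s['eef_pos'],s['orientation'],s['wrist_force'],s['wrist_torque'],s['gripper_width'],s['tau'])"
```

```text
10.65 [ 437.463 -213.494  278.421] [-3.141 -0.     2.601] [-0.202 -1.042 -0.28 ] [-0.283  0.16  -0.067] 44.93422042225639 [  0.863 -47.247 -24.45    0.195   0.017   0.546]
```

Emit:
jog_arm(motion=[{"x": 0, "y": 0, "z": -0.12, "twist": 0.09}, {"x": 0, "y": 0, "z": 0, "twist": 0}])

```text
time: 10.9
eef_pos: [437.5, -213.5, 278.6]
orientation: [-3.141, -0.0, 2.513]
wrist_force: [-0.8, -1.6, 0.5]
gripper_width: 44.7
finger_force: 35.0
```

Emit:
jog_arm(motion=[{"x": 0, "y": 0, "z": -0.12, "twist": 0.09}, {"x": 0, "y": 0, "z": 0, "twist": 0}])

```text
time: 11.15
eef_pos: [437.5, -213.4, 278.7]
orientation: [-3.141, -0.0, 2.424]
wrist_force: [-2.4, -2.7, 0.7]
gripper_width: 44.8
finger_force: 35.0
```

```bash
python3 -c "
from h import *
s=ctrl.read_state();print(s['time'],s['eef_pos'],s['orientation'],s['wrist_force'],s['wrist_torque'],s['gripper_width'],s['tau'])"
```

```text
11.15 [ 437.457 -213.423  278.653] [-3.141 -0.     2.424] [-2.432 -2.726  0.742] [-0.504  0.414 -0.115] 44.84307644075083 [  1.602 -47.129 -24.73    0.664  -0.174   0.553]
```

Total is about 1.12 rad, still holding. I continue in small steps.

Emit:
jog_arm(motion=[{"x": 0, "y": 0, "z": -0.12, "twist": 0.09}, {"x": 0, "y": 0, "z": 0, "twist": 0}])

```text
time: 11.4
eef_pos: [437.5, -213.3, 278.8]
orientation: [-3.141, -0.0, 2.334]
wrist_force: [-2.0, -1.0, -0.5]
gripper_width: 44.6
finger_force: 35.0
```

Emit:
jog_arm(motion=[{"x": 0, "y": 0, "z": -0.12, "twist": 0.09}, {"x": 0, "y": 0, "z": 0, "twist": 0}])

```text
time: 11.65
eef_pos: [437.6, -213.2, 278.9]
orientation: [-3.142, -0.0, 2.244]
wrist_force: [-2.0, -2.1, 0.7]
gripper_width: 45.0
finger_force: 35.0
```

Emit:
jog_arm(motion=[{"x": 0, "y": 0, "z": -0.12, "twist": 0.09}, {"x": 0, "y": 0, "z": 0, "twist": 0}])

```text
time: 11.9
eef_pos: [437.6, -213.2, 279.0]
orientation: [3.142, -0.0, 2.154]
wrist_force: [-1.4, -0.7, 0.7]
gripper_width: 44.7
finger_force: 35.0
```

Emit:
jog_arm(motion=[{"x": 0, "y": 0, "z": -0.12, "twist": 0.09}, {"x": 0, "y": 0, "z": 0, "twist": 0}])

```text
time: 12.15
eef_pos: [437.6, -213.2, 279.2]
orientation: [3.142, -0.0, 2.065]
wrist_force: [-1.5, -0.3, 1.8]
gripper_width: 44.7
finger_force: 35.0
```

```bash
python3 -c "
from h import *
s=ctrl.read_state();print(s['time'],s['eef_pos'],s['orientation'],s['wrist_force'],s['wrist_torque'],s['gripper_width'],s['tau'])"
```

```text
12.15 [ 437.572 -213.192  279.188] [ 3.142 -0.     2.065] [-1.463 -0.318  1.776] [-0.246  0.492 -0.173] 44.65443085510536 [  0.943 -46.801 -25.008   0.341  -0.452   0.516]
```

Emit:
jog_arm(motion=[{"x": 0, "y": 0, "z": -0.12, "twist": 0.09}, {"x": 0, "y": 0, "z": 0, "twist": 0}])

```text
time: 12.4
eef_pos: [437.9, -213.2, 279.7]
orientation: [3.141, 0.0, 1.974]
wrist_force: [-0.7, 1.6, 5.6]
gripper_width: 44.8
finger_force: 35.0
```

Emit:
jog_arm(motion=[{"x": 0, "y": 0, "z": -0.12, "twist": 0.09}, {"x": 0, "y": 0, "z": 0, "twist": 0}])

```text
time: 12.65
eef_pos: [438.1, -213.3, 280.1]
orientation: [3.14, 0.001, 1.884]
wrist_force: [-1.8, 1.0, 9.7]
gripper_width: 45.0
finger_force: 35.0
```

The upward push came in at yaw ≈ 2.0 (5.6 then 9.7 N). A further 0.14 rad puts me about 0.25 rad past it, then I lift slowly.

Emit:
jog_arm(motion=[{"x": 0, "y": 0, "z": -0.1, "twist": 0.07}, {"x": 0, "y": 0, "z": -0.1, "twist": 0.07}, {"x": 0, "y": 0, "z": 0, "twist": 0}])

```text
time: 13.02
eef_pos: [438.3, -213.3, 280.5]
orientation: [3.14, 0.001, 1.744]
wrist_force: [-2.2, 0.5, 9.6]
gripper_width: 44.6
finger_force: 35.0
```

```bash
python3 -c "
from h import *
s=ctrl.read_state();print(s['time'],s['eef_pos'],s['orientation'],s['wrist_force'],s['wrist_torque'],s['gripper_width'],s['tau'])"
```

```text
13.025 [ 438.273 -213.316  280.498] [3.14  0.001 1.744] [-2.224  0.536  9.64 ] [ 0.166  0.426 -0.049] 44.569699293796816 [ -0.144 -42.892 -22.714  -0.083  -0.663   0.369]
```

Emit:
jog_arm(motion=[{"x": 0, "y": 0, "z": -1, "twist": 0}, {"x": 0, "y": 0, "z": -1, "twist": 0}, {"x": 0, "y": 0, "z": 0, "twist": 0}])

```text
time: 13.4
eef_pos: [437.7, -213.2, 281.5]
orientation: [3.141, -0.0, 1.743]
wrist_force: [-0.3, 0.8, -1.6]
gripper_width: 44.1
finger_force: 35.0
```

Emit:
jog_arm(motion=[{"x": 0, "y": 0, "z": -1.5, "twist": 0}, {"x": 0, "y": 0, "z": -1.5, "twist": 0}, {"x": 0, "y": 0, "z": 0, "twist": 0}])

```text
time: 13.78
eef_pos: [437.6, -213.3, 284.7]
orientation: [3.142, 0.0, 1.741]
wrist_force: [0.8, -0.2, -0.3]
gripper_width: 44.6
finger_force: 35.0
```

The force has gone to about zero and the hand carries the nut freely. I lift clear and carry it to the tray.

Emit:
jog_arm(motion=[{"x": 0, "y": 0, "z": -5, "twist": 0}, {"x": 0, "y": 0, "z": -8, "twist": 0}, {"x": 0, "y": 0, "z": -10, "twist": 0}, {"x": 0, "y": 0, "z": -10, "twist": 0}, {"x": 0, "y": 0, "z": -14, "twist": 0}, {"x": 0, "y": 0, "z": -18, "twist": 0}, {"x": 0, "y": 0, "z": -18, "twist": 0}, {"x": 0, "y": 0, "z": -18, "twist": 0}, {"x": 0, "y": 0, "z": -10, "twist": 0}, {"x": 0, "y": 0, "z": 0, "twist": 0}])

```text
time: 15.02
eef_pos: [437.7, -213.3, 396.4]
orientation: [3.14, 0.001, 1.741]
wrist_force: [-0.3, -0.6, -2.6]
gripper_width: 44.5
finger_force: 35.0
```

Run:
```python
from h import *
s=ctrl.read_state();print(s["time"],s["eef_pos"],s["orientation"],s["wrist_force"],s["gripper_width"])
im,p,T=snap("top")
h=cv2.cvtColor(im,cv2.COLOR_RGB2HSV)
print(im[238,247],im[210,215],im[238,280])
m=((im.max(2)<165)).astype(np.uint8)*255;m[:195]=0;m[263:]=0;m[:,:205]=0;m[:,290:]=0
for b,c,mm in blobs(m,300):
    print(b,c);cn=max(cv2.findContours(mm.astype(np.uint8),0,1)[0],key=cv2.contourArea);r=cv2.minAreaRect(cn);q=cast(p,T,cv2.boxPoints(r),22);print(q,q.mean(0))
```

```text
15.025 [ 437.712 -213.321  396.421] [3.14  0.001 1.741] [-0.284 -0.642 -2.632] 44.519082096448145
[157 148 137] [200 198 170] [201 197 170]
[ 224  215   46   47 1640] [246.559 237.651]
[[485.968 272.659  22.   ]
 [514.568 130.274  22.   ]
 [364.854  99.074  22.   ]
 [336.648 240.643  22.   ]] [425.51  185.663  22.   ]
```

Emit:
jog_arm(motion=[{"x": 20, "y": 3, "z": 0, "twist": 0}, {"x": 42, "y": 6, "z": 0, "twist": 0}, {"x": 46, "y": 6.5, "z": 0, "twist": 0}, {"x": 46, "y": 6.5, "z": 0, "twist": 0}, {"x": 46, "y": 6.5, "z": 0, "twist": 0}, {"x": 46, "y": 6.5, "z": 0, "twist": 0}, {"x": 46, "y": 6.5, "z": 0, "twist": 0}, {"x": 45, "y": 6, "z": 0, "twist": 0}, {"x": 40, "y": 5.5, "z": 0, "twist": 0}, {"x": 20, "y": 2.5, "z": 0, "twist": -0.05}])

```text
time: 16.32
eef_pos: [424.7, 189.2, 394.8]
orientation: [-3.14, 0.0, 1.793]
wrist_force: [0.3, 0.4, -1.8]
gripper_width: 44.8
finger_force: 35.0
```

Emit:
jog_arm(motion=[{"x": 0, "y": 0, "z": 0, "twist": 0}, {"x": 0, "y": 0, "z": 20, "twist": 0}, {"x": 0, "y": 0, "z": 30, "twist": 0}, {"x": 0, "y": 0, "z": 35, "twist": 0}, {"x": 0, "y": 0, "z": 35, "twist": 0}, {"x": 0, "y": 0, "z": 30, "twist": 0}, {"x": 0, "y": 0, "z": 20, "twist": 0}, {"x": 0, "y": 0, "z": 10, "twist": 0}, {"x": 0, "y": 0, "z": 0, "twist": 0}, {"x": 0, "y": 0, "z": 0, "twist": 0}])

```text
time: 17.58
eef_pos: [425.5, 187.3, 216.2]
orientation: [3.141, -0.0, 1.79]
wrist_force: [0.3, -0.2, -0.3]
gripper_width: 44.5
finger_force: 35.0
```

Run:
```python
from h import *
s=ctrl.read_state();print(s["time"],s["eef_pos"],s["orientation"],s["wrist_force"],s["gripper_width"])
snap("wrist","pics/w7.png")
```

```text
17.575 [425.499 187.307 216.238] [ 3.141 -0.     1.79 ] [ 0.298 -0.238 -0.296] 44.53154984898505
```

View pics/w7.png

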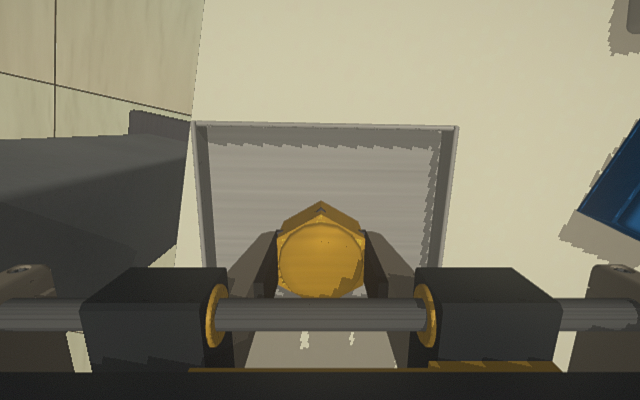

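The picture shows the nut held dome up at (320,255), centred between the tray walls (columns 200 and 450). I lower it and feel for the floor.

Emit:
jog_arm(motion=[{"x": 0, "y": 0, "z": 4, "twist": 0}, {"x": 0, "y": 0, "z": 5, "twist": 0}, {"x": 0, "y": 0, "z": 4, "twist": 0}, {"x": 0, "y": 0, "z": 2, "twist": 0}, {"x": 0, "y": 0, "z": 0, "twist": 0}, {"x": 0, "y": 0, "z": 0, "twist": 0}])

```text
time: 18.38
eef_pos: [425.2, 187.4, 200.6]
orientation: [3.142, -0.0, 1.791]
wrist_force: [0.2, -0.8, -1.0]
gripper_width: 44.5
finger_force: 35.0
```

Emit:
jog_arm(motion=[{"x": 0, "y": 0, "z": 0.8, "twist": 0}, {"x": 0, "y": 0, "z": 0.8, "twist": 0}, {"x": 0, "y": 0, "z": 0, "twist": 0}, {"x": 0, "y": 0, "z": 0, "twist": 0}])

```text
time: 18.88
eef_pos: [425.1, 187.4, 199.0]
orientation: [-3.141, 0.0, 1.791]
wrist_force: [0.4, 0.2, -0.4]
gripper_width: 44.8
finger_force: 35.0
```

Emit:
jog_arm(motion=[{"x": 0, "y": 0, "z": 0.7, "twist": 0}, {"x": 0, "y": 0, "z": 0, "twist": 0}, {"x": 0, "y": 0, "z": 0, "twist": 0}])

```text
time: 19.25
eef_pos: [425.2, 187.4, 198.8]
orientation: [3.142, -0.0, 1.791]
wrist_force: [-1.4, -0.2, 10.0]
gripper_width: 45.0
finger_force: 35.0
```

Emit:
jog_arm(motion=[{"x": 0, "y": 0, "z": 0.7, "twist": 0}, {"x": 0, "y": 0, "z": 0, "twist": 0}, {"x": 0, "y": 0, "z": 0, "twist": 0}])

```text
time: 19.62
eef_pos: [425.2, 187.4, 198.8]
orientation: [3.141, -0.0, 1.791]
wrist_force: [-5.9, -2.6, 22.1]
gripper_width: 44.7
finger_force: 35.0
```

Floor reached. I back off the pressure, open gently, and retreat.

Emit:
jog_arm(motion=[{"x": 0, "y": 0, "z": -0.9, "twist": 0}, {"x": 0, "y": 0, "z": 0, "twist": 0}])

```text
time: 19.88
eef_pos: [425.2, 187.4, 198.8]
orientation: [3.141, -0.0, 1.791]
wrist_force: [-1.3, -0.6, 9.0]
gripper_width: 44.8
finger_force: 35.0
```

Emit:
jog_arm(motion=[{"x": 0, "y": 0, "z": 0, "twist": 0}, {"x": 0, "y": 0, "z": 0, "twist": 0}, {"x": 0, "y": 0, "z": 0, "twist": 0}, {"x": 0, "y": 0, "z": 0, "twist": 0}], hand=0.68)

```text
time: 20.38
eef_pos: [425.1, 187.4, 198.4]
orientation: [-3.141, 0.0, 1.791]
wrist_force: [0.0, -0.3, -0.2]
gripper_width: 62.4
finger_force: 0.0
```

Emit:
jog_arm(motion=[{"x": 0, "y": 0, "z": -3, "twist": 0}, {"x": 0, "y": 0, "z": -6, "twist": 0}, {"x": 0, "y": 0, "z": -15, "twist": 0}, {"x": 0, "y": 0, "z": -25, "twist": 0}, {"x": 0, "y": 0, "z": -30, "twist": 0}, {"x": 0, "y": 0, "z": -30, "twist": 0}, {"x": 0, "y": 0, "z": -30, "twist": 0}, {"x": 0, "y": 0, "z": -20, "twist": 0}, {"x": 0, "y": 0, "z": 0, "twist": 0}, {"x": 0, "y": 0, "z": 0, "twist": 0}])

```text
time: 21.62
eef_pos: [424.8, 187.2, 357.3]
orientation: [-3.141, 0.0, 1.791]
wrist_force: [0.3, 0.1, 0.1]
gripper_width: 62.5
finger_force: 0.0
```

Run:
```python
from h import *
s=ctrl.read_state();print(s["time"],s["eef_pos"],s["wrist_force"],s["gripper_width"])
snap("wrist","pics/w8.png")
```

```text
21.625 [424.782 187.238 357.268] [0.34  0.119 0.147] 62.520846414196726
```

View pics/w8.png

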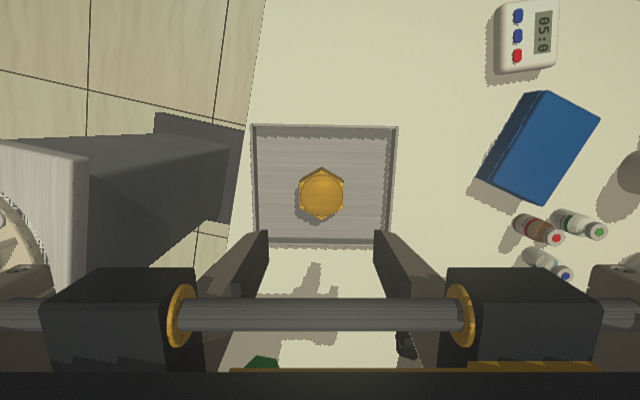

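The nut stands dome up at (321,194), in the middle of the tray. The hand is clear and touches nothing.

```bash
python3 -c "
from bench import ctrl
print(ctrl.close_job())"
```

```text
the job is handed in; nothing more can be done
None
```

The brass nut is off the mill and standing dome up in the middle of the steel tray. The job was handed in at about 22 s with the arm clear; no verdict came back from the judge.

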